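Close a two-part sweet mould on its dowels and hold it shut

ROBOT

A 6-joint arm with a two-finger parallel gripper is mounted at the origin on a cart in front of the work surface, level with it; the furniture and walls round the work are solid. World frame = base frame: x ahead of the robot, y to its left, z up, the work surface at z = 0. Lengths are in m, angles in rad, forces in N, time in s.
With the tool pointing down it reaches from about 0.25 to 0.8 m from the base axis. Payload 8.5 kg.
Tool frame: the origin (TCP) lies midway between the tips of the shut fingers; the grasp point (between the pads) lies 19 mm behind it; z points along the fingers, y is the line along which they close (so a half turn about z gives the same grasp; the last joint's range is limited). The gripper opens to 85 mm and grips with 20 to 120 N. Pads are 22 mm wide; open, the fingers measure 114 mm over their backs; the gripper's body (76 mm by 85 mm) begins 54 mm behind the grasp point. The pads swing forward as they close: fully open they stand 13 mm farther back than shut.
Start: joints at [1.291, 0.238, -0.013, 1.319, 0, 1.571], TCP at [0.145, 0.505, 0.231] pointing down, gripper open.
Joint ranges: [-2.66, 2.66], [-1.03, 1.9], [-1.14, 1.46], [-1.82, 2.27], [-1.45, 1.34], [-3.14, 3.14]. Speed limits (rad/s): [2.22, 2.22, 2.79, 3.14, 3.14, 3.14].

INTERFACE

Orientations are given as [roll, pitch, yaw] about the fixed x, y, z axes, in that order (R = Rz(yaw) Ry(pitch) Rx(roll)).
In Python, from rig import sense, imaging, workorder gives the robot as it stands.
- The arm moves only by the shell command python3 -m creep 'ROWS'. ROWS is JSON, a list of rows, each a list of 3 entries, a list of its own where there are three numbers: the turn, a rotation vector about the tool's x, y, z in rad, then the shift along the tool's x, y, z in cm, then the finger opening in cm, from 0 to 8.54. A call has 1 to 10 rows; each row shifts and turns the commanded pose from where the row before left it, along the tool's axes as they then stand; what a row does not reach is not made up. A row lasts 1/12 s, in which the tool goes at most 41.7 mm and 7.16 degrees, less where a joint would pass 70% of its speed; a pose out of reach is approached as far as the arm can. A call is refused whole if a number of a shift passes 4.17 or a number of a turn 0.125, either way. A call with a gripper value outside its range is refused whole. The fingers move at their own pace and stop on an object; the grip force is fixed at half the most. Time passes only in rows, so rows that do not move let the fingers close. It gives the time, the measured TCP pose, the force, the opening and the grip force at its end, in the units of the state.
- sense(): the state, without advancing time (a new reading comes with each control period).
- imaging.read_camera(name): name is "side" or "top" or "wrist"; returns the picture (384x512x3 uint8, red, green, blue); there is no depth.
- imaging.camera_info(name): a dict with "fx", "fy", "cx", "cy" (pixels), "world_to_cam" (4x4, takes a point from world to camera coordinates). Camera axes: x right, y down, z forward; pixel columns grow to the right and rows downward; lengths in m; the calibration is good to about 2 mm. A picture is of the moment at which its call begins: read the wrist's pose just before it. camera_info takes no time and is no camera call; for the wrist camera it gives the pose at the moment of the call.
- workorder.close_job(): hands the job in; it is judged then, once.
Trained networks look in the newest picture that a camera, given by its name, has taken for a name from the list of things; names that differ only in an ending like _2 or _b are one class to them, and where a whole thing is asked for, a point or a joint stands for the part that bears it (a point fixed in the world has none). Each returns a list of dicts, best first, with "confidence" (0 to 1); they miss things now and then, are a little off and sometimes report something else, mostly with a low value. They report only what shows in the picture. A call takes as long as a camera call. They do not tell look-alikes from the thing itself.
- imaging.recognise(name, camera): "extent" ([left, top, right, bottom] in pixels, round what is visible of it).
The state is a dict: "clock": time; "q": joint angles; "qd": joint speeds; "joint_torque": joint torques, N m; "tcp_pos": TCP position; "tool_rot": TCP orientation; "ft_force": force on the tool from outside, world axes, zero at the start; "moment": the same for the moment, N m; "finger_gap": opening from 0.0 (shut) to 1.0 (fully open); "grasp_force": force on a finger pad.
Only numpy, scipy, OpenCV 4.12 (cv2) and the standard library are available. Lean on these libraries where they do the work, as an engineer would, in place of code of your own. Each camera call takes 0.05 s, during which the arm holds its last target. There are 200 camera calls.

TASK

Take the loose wooden mould half off its little stand and stand it upright on the table, on its bottom edge (red stripe at the top, at the back), in front of the fixed mould half and clear of its pins. Then slide it straight onto the two pins until the halves meet face to face, and finish still holding it, keeping it firmly pressed against the fixed half. Leave the two small bottles and the carved press mould where they are.

Things in the scene. Friction and masses are not known exactly. Their poses are not given: they have to be found in the camera images.
- front_center (a point): Centre of the loose front half: a light-wood block 60 mm wide (y), 88 mm tall (z, to its top edge), 24 mm thick (x), 0.1 to 0.21 kg. +x points out of its mating face. It starts flat on the stand, mating face down, top edge (red stripe on the back face) towards the robot, so its z axis is level and points roughly at the robot. Grip it by the free sides 60 mm apart.
- front_half: The same loose front half, same axes; origin at the middle of the bottom edge of its mating face (12 mm along +x and 44 mm along -z from the centre). The mating face has two holes, 10.5 mm in diameter and 17 mm deep, at y = -16 and +16 mm, z = 64 mm in this frame, and a round mould cavity below them.
- back_half: Fixed back half, light wood, bolted to the table by an aluminium bracket. Origin on the table (z = 0) under the middle of its upright mating face; +x points into the block, away from the robot; z up. Face 50 mm wide, 88 mm tall, rigid. The bracket's foot, 110 mm wide and 12 mm high, begins 32 mm behind the face. Press along +x with about 10 N.
- pins (a point): Midway between the roots of the two level steel pins on the back half's mating face, 64 mm above the table; axes as the back half. The pins are at y = -16 and +16 mm, 8 mm in diameter, and stick out 14 mm along -x, the last 7 mm tapered. Mated and standing on the table, the front half's centre is 12 mm along -x and 20 mm below this point, its axes parallel to these.
- stand: Fixed low dark-wood stand, 40 mm high, top 74 (x) by 40 mm (y), foot 80 x 44 mm; the front half lies on its top, its width along y overhanging about 10 mm each side. Origin under its centre on the table.
- colour_0: Small red colour bottle with white nozzle, 25 mm in diameter, 68 mm tall, standing loose; origin under its centre. Leave alone.
- colour_1: Small green colour bottle with white nozzle, 25 mm in diameter, 68 mm tall, standing loose; origin under its centre. Leave alone.
- press_mould: Carved brown wooden press mould lying loose, 58 x 160 x 27 mm; origin under its centre. Leave alone.
Mind the look-alikes: they are no part of the job. Several things look just like the back_half: the one meant starts farthest from the robot's base. Of the things that look like the front_half, the larger one is meant.

How it is judged:
On the way, in this order (a step that is already met when the one before it is completed fails the run):
1. the front half stands upright on the table on its bottom edge, facing the fixed half, clear of the pins (angle between front_center's own z axis and vertical below 0.12 rad and height (world z) of front_center below 0.047 m and x of front_center in the frame of back_half between -0.2 and -0.027 m and y of front_center in the frame of back_half between -0.08 and 0.08 m and angle between the x axis of front_center and the x axis of back_half, either way round below 0.5 rad and x of back_half in the frame of front_half above 0 m), for 0.2 s.
2. it is fully on both pins, face to face with the fixed half (x of front_center in the frame of back_half between -0.015 and -0.009 m and y of front_center in the frame of back_half between -0.003 and 0.003 m and z of front_center in the frame of back_half between 0.04 and 0.048 m and angle between front_center's own z axis and vertical below 0.07 rad and angle between the x axis of front_center and the x axis of back_half, either way round below 0.07 rad), for 0.2 s.
At the end, for the whole second after the job is handed in: The front half is on both pins, upright (within 4 degrees), centred within 3 mm, the faces within 3 mm of touching, the robot's fingers still on it and pressing it against the fixed half with more than 4 N; the bystanders are within 40 mm of where they stood (all of step 2 and contact force between front_half and back_half above 4 N and contact force between the fingers and front_half above 2 N and distance of each of colour_0, colour_1, press_mould from where it was at the start of the episode below 0.04 m); the arm keeps its last pose, push and grip.
It fails at once if the red bottle is pushed away or knocked over (distance of colour_0 from where it was at the start of the episode above 0.04 m or angle between colour_0's own z axis and vertical above 0.6 rad).
It fails at once if the green bottle is pushed away or knocked over (distance of colour_1 from where it was at the start of the episode above 0.04 m or angle between colour_1's own z axis and vertical above 0.6 rad).
It fails at once if the carved press mould is pushed away or knocked over (distance of press_mould from where it was at the start of the episode above 0.04 m or angle between press_mould's own z axis and vertical above 0.6 rad).
It also fails if it takes over 48 s, if anything falls off the work surface, if the arm or the gripper's body presses on something with over 40 N, if the wrist force passes 120 N, or if a joint passes its speed limit or range.

## Working session

There is one attempt and no reset: what is moved stays moved. The work goes in short steps, Python scripts to look and compute and a shell command to move; the robot and the scene stay as the last step left them, time stands still between calls to the robot, and variables do not carry over. Pictures are saved under pics/ and viewed, at most 10 in all, crops included, and the job is handed in when it is done.

```bash
mkdir -p pics; ls; python3 - <<'E'
from rig import sense, imaging
import cv2,numpy as np
s=sense();print(s['clock'],s['tcp_pos'],s['tool_rot'],s['finger_gap'])
for c in ['side','top']:
    im=imaging.read_camera(c);cv2.imwrite(f'pics/{c}0.png',im[:,:,::-1])
    i=imaging.camera_info(c);print(c,i['fx'],i['fy'],i['cx'],i['cy'],np.round(i['world_to_cam'],3).tolist())
    for n in ['front_half','back_half','stand','colour_0','colour_1','press_mould','pins']:
        for d in imaging.recognise(n,c):print(c,n,round(d['confidence'],2),np.round(d['extent']).tolist())
E
```

```text
pics
0.0 [0.14488114 0.50420298 0.23067492] [-3.14018999e+00  2.38552215e-06  2.86175481e+00] 0.9999403804929248
side 458.040061315961 458.040061315961 259.4321895523066 190.80776748593115 [[0.853, -0.522, 0.009, -0.423], [-0.183, -0.314, -0.932, 0.204], [0.489, 0.793, -0.364, 1.192], [0.0, 0.0, 0.0, 1.0]]
side front_half 0.82 [303.0, 222.0, 336.0, 240.0]
side front_half 0.77 [353.0, 236.0, 371.0, 251.0]
side back_half 0.92 [208.0, 194.0, 249.0, 227.0]
side back_half 0.66 [259.0, 176.0, 297.0, 205.0]
side stand 0.57 [305.0, 240.0, 334.0, 254.0]
side colour_0 0.61 [287.0, 200.0, 289.0, 218.0]
side colour_1 0.61 [287.0, 200.0, 289.0, 218.0]
side press_mould 0.69 [184.0, 166.0, 210.0, 188.0]
side pins 0.82 [209.0, 189.0, 246.0, 220.0]
side pins 0.66 [264.0, 174.0, 295.0, 205.0]
top 420.2647124570654 420.2647124570654 255.96788346674703 199.49147299265832 [[-0.008, -1.0, -0.001, 0.057], [-0.998, 0.008, -0.066, 0.543], [0.066, 0.0, -0.998, 1.316], [0.0, 0.0, 0.0, 1.0]]
top front_half 0.75 [326.0, 173.0, 354.0, 208.0]
top back_half 0.89 [204.0, 145.0, 237.0, 176.0]
top back_half 0.86 [212.0, 215.0, 247.0, 255.0]
top colour_0 0.4 [374.0, 194.0, 387.0, 203.0]
top colour_1 0.4 [374.0, 194.0, 387.0, 203.0]
top press_mould 0.62 [96.0, 206.0, 147.0, 228.0]
top pins 0.84 [206.0, 146.0, 239.0, 176.0]
top pins 0.74 [210.0, 213.0, 248.0, 252.0]
```

```bash
python3 - <<'E'
import cv2,numpy as np
a=cv2.imread('pics/side0.png')[150:280,160:400];b=cv2.imread('pics/top0.png')[120:280,80:420]
cv2.imwrite('pics/c0.png',np.vstack([cv2.resize(a,(528,286),interpolation=2),cv2.resize(b,(528,248),interpolation=2)]) )
E
```

```text
(no output)
```

View pics/c0.png

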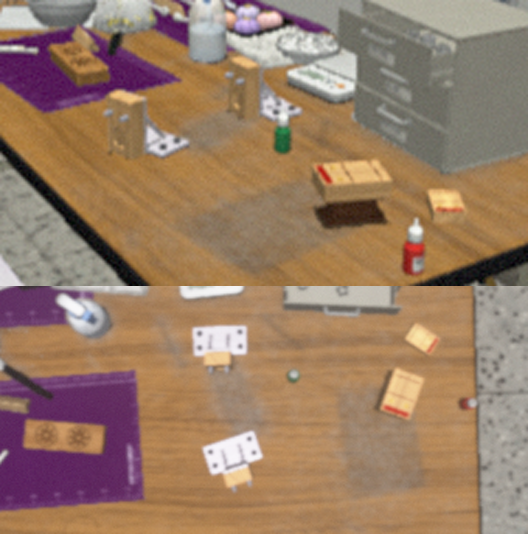

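View pics/top0.png

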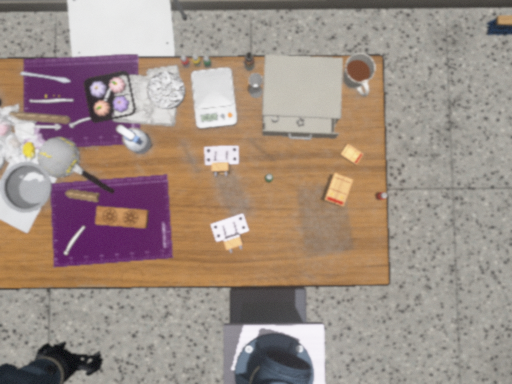

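The pictures show two back-half look-alikes, at top (221,160) and (234,235). The one at (221,160), side (228,210) or (278,190), is farther from the base (x≈0.64 against 0.43), so it is the one meant. The front-half look-alikes are at top (339,190) and (352,154). The larger one at (339,190) lies on the dark stand with its stripe towards the robot, so that's my target. The green bottle is at top (269,177) and the red one at (381,196). I'll move above the block and confirm with the wrist camera.

```bash
cat > h.py <<'E'
from rig import sense, imaging
import numpy as np, cv2
from scipy.spatial.transform import Rotation as Ro
def tool():
    s=sense(); return np.array(s['tcp_pos']),Ro.from_euler('xyz',s['tool_rot'])
def px(c,P,info=None):
    i=info or imaging.camera_info(c);W=np.array(i['world_to_cam']);p=(W[:3,:3]@np.atleast_2d(P).T).T+W[:3,3]
    return np.c_[p[:,0]/p[:,2]*i['fx']+i['cx'],p[:,1]/p[:,2]*i['fy']+i['cy']]
def onz(i,uv,z):
    W=np.array(i['world_to_cam']);R=W[:3,:3];o=-R.T@W[:3,3]
    d=R.T@np.array([(uv[0]-i['cx'])/i['fx'],(uv[1]-i['cy'])/i['fy'],1]);return o+d*(z-o[2])/d[2]
def delta(pos,R):
    "shift in tool cm, rotvec in tool"
    p,r=tool();print('shift cm',np.round(r.inv().apply(np.array(pos)-p)*100,2),'turn',np.round((r.inv()*R).as_rotvec(),3))
def st():
    s=sense();print('t %.2f'%s['clock'],np.round(s['tcp_pos'],4),np.round(s['tool_rot'],3),'F',np.round(s['ft_force'],1),'gap',round(s['finger_gap'],3),'gf',round(s['grasp_force'],1),'q',np.round(s['q'],2))
E
python3 -m creep '[[[0,0,0],[-2.73,-2.72,0],8.5],[[0,0,0],[-2.73,-2.72,0],8.5],[[0,0,0],[-2.73,-2.72,0],8.5],[[0,0,0],[-2.73,-2.72,0],8.5],[[0,0,0],[-2.73,-2.72,0],8.5],[[0,0,0],[-2.73,-2.72,0],8.5],[[0,0,0],[-2.73,-2.72,0],8.5],[[0,0,0],[-2.73,-2.72,0],8.5],[[0,0,0],[-2.73,-2.72,0],8.5],[[0,0,0],[-2.73,-2.72,0],8.5]]'
python3 -m creep '[[[0,0,0],[-2.73,-2.72,0],8.5],[[0,0,0],[-2.73,-2.72,0],8.5],[[0,0,0],[-2.73,-2.72,0],8.5],[[0,0,0],[-2.73,-2.72,0],8.5],[[0,0,0],[-2.73,-2.72,0],8.5],[[0,0,0],[-2.73,-2.72,0],8.5],[[0,0,0],[-2.73,-2.72,0],8.5],[[0,0,0],[-2.73,-2.72,0],8.5],[[0,0,0],[0,0,0],8.5],[[0,0,0],[0,0,0],8.5]]'
python3 - <<'E'
from h import *
st();i=imaging.camera_info('wrist');W=np.array(i['world_to_cam']);p,r=tool()
print(i['fx'],'cam in tool',np.round(r.inv().apply(-W[:3,:3].T@W[:3,3]-p),3),'axis',np.round(r.inv().apply(W[2,:3]),2))
cv2.imwrite('pics/w1.png',imaging.read_camera('wrist')[:,:,::-1])
for n in ['front_half','front_center','stand','back_half']:
    for d in imaging.recognise(n,'wrist'):print(n,round(d['confidence'],2),np.round(d['extent']).tolist())
E
```

```text
clock: 1.63
tcp_pos: [0.3327, 0.166, 0.2316]
tool_rot: [3.141, 0.001, 2.862]
ft_force: [1.2, -0.2, -0.6]
finger_gap: 0.994
grasp_force: 0.0
clock: 2.47
tcp_pos: [0.4825, -0.1035, 0.2308]
tool_rot: [-3.141, -0.001, 2.859]
ft_force: [0.4, 1.0, -0.4]
finger_gap: 0.997
grasp_force: 0.0
t 2.47 [ 0.4825 -0.1035  0.2308] [-3.141e+00 -1.000e-03  2.859e+00] F [ 0.4  1.  -0.4] gap 0.997 gf 0.0 q [-0.21  0.19 -0.08  1.3  -0.    0.07]
341.1650993695953 cam in tool [ 0.064 -0.    -0.142] axis [-0.26 -0.    0.97]
front_half 0.85 [163.0, 224.0, 225.0, 323.0]
front_half 0.69 [163.0, 323.0, 212.0, 352.0]
front_center 0.88 [165.0, 323.0, 213.0, 354.0]
front_center 0.78 [158.0, 226.0, 226.0, 318.0]
stand 0.56 [186.0, 220.0, 220.0, 232.0]
back_half 0.83 [474.0, 214.0, 512.0, 296.0]
back_half 0.63 [416.0, 0.0, 509.0, 125.0]
```

View pics/w1.png

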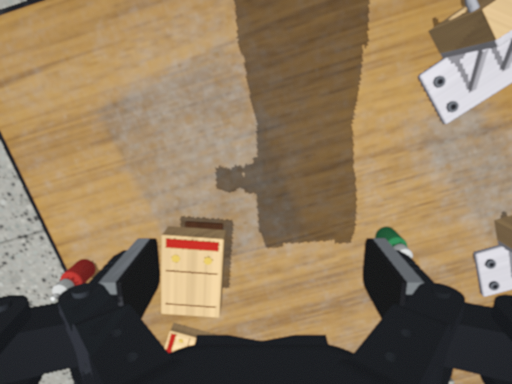

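The wrist view shows the large front half with its red stripe at (163–225, 235–317) on the dark stand. The small look-alike is partly visible at (180,340). The bottles sit at (75,278) and (393,240).

```bash
python3 - <<'E'
from h import *
i=imaging.camera_info('wrist');im=imaging.read_camera('wrist')
c=[onz(i,p,.064) for p in [(162,236),(225.5,237),(220,317.5),(162,315.5)]]
c=np.array(c);print(c.round(4),'ctr',c.mean(0));print('widths',[np.linalg.norm(c[k]-c[(k+1)%4]).round(4) for k in range(4)])
d=(c[0]+c[1]-c[2]-c[3]);print('yaw z',np.arctan2(d[1],d[0]))
cv2.imwrite('pics/w2.png',cv2.resize(im[210:360,120:270,::-1],(600,600),interpolation=2))
E
```

```text
[[ 0.5206 -0.2127  0.064 ]
 [ 0.5385 -0.1534  0.064 ]
 [ 0.6235 -0.1862  0.064 ]
 [ 0.6047 -0.2437  0.064 ]] ctr [ 0.57182246 -0.19901261  0.064     ]
widths [np.float64(0.062), np.float64(0.0911), np.float64(0.0606), np.float64(0.0896)]
yaw z 2.7812156233535505
```

View pics/w2.png

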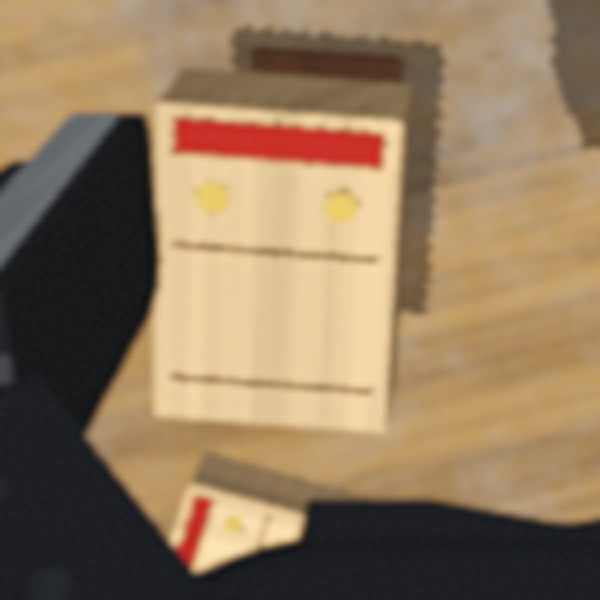

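```bash
cat >> h.py <<'E'
def grasp(ctr,yaw,tilt,up,back,deep=.025):
    R=Ro.from_euler('z',yaw)*Ro.from_euler('x',np.pi)*Ro.from_euler('y',tilt)
    bz=np.array([np.cos(yaw),np.sin(yaw),0]);G=np.array([ctr[0],ctr[1],.052])+up*bz
    T=G+R.apply([0,0,1])*(deep-back);print('tcp target',T.round(4));delta(T,R)
def blk(uv,i,z=.064):
    c=np.array([onz(i,p,z) for p in uv]);d=(c[0]+c[1]-c[2]-c[3]);e=c[1]+c[2]-c[0]-c[3]
    y1=np.arctan2(d[1],d[0]);y2=np.arctan2(e[1],e[0])+np.pi/2;print('ctr',c.mean(0).round(4),'yaw',y1.round(3),y2.round(3));return c.mean(0),(y1+y2%(2*np.pi))/2
E
python3 - <<'E'
from h import *
st();i=imaging.camera_info('wrist')
c,y=blk([(158.3,235.5),(221.8,239.5),(216.8,318),(158.3,314.5)],i)
grasp(c,y,.5,.014,.11);grasp(c,y,0,.014,.11)
# cabinet: top-cam edges
t=imaging.camera_info('top')
for z in(0,.1,.2):print(z,onz(t,(300,134),z).round(3))
E
```

```text
t 2.77 [ 0.4817 -0.1008  0.2316] [-3.142  0.     2.863] F [0.  0.3 0.2] gap 0.998 gf 0.0 q [-0.21  0.18 -0.09  1.3  -0.    0.07]
ctr [ 0.5714 -0.2026  0.064 ] yaw 2.781 2.796
tcp target [ 0.5965 -0.2119  0.1266]
shift cm [-14.08  -7.53  10.51] turn [-0.019  0.5    0.073]
tcp target [ 0.5582 -0.1978  0.137 ]
shift cm [-10.02  -7.23   9.47] turn [-0.     0.     0.075]
0 [ 0.756 -0.092  0.   ]
0.1 [ 0.734 -0.082  0.1  ]
0.2 [ 0.712 -0.071  0.2  ]
```

```bash
python3 -m creep '[[[0,0,0.019],[-2.5,-1.8,1.2],8.5],[[0,0,0.019],[-2.5,-1.8,1.2],8.5],[[0,0,0.019],[-2.5,-1.8,1.2],8.5],[[0,0,0.019],[-2.5,-1.8,1.2],8.5],[[0,0.1,0],[-0.8,0,0],8.5],[[0,0.1,0],[-0.8,0,0],8.5],[[0,0.1,0],[-0.8,0,0],8.5],[[0,0.1,0],[-0.8,0,0],8.5],[[0,0.1,0],[-0.8,0,0],8.5],[[0,0,0],[0,0,0],8.5]]' >/dev/null
python3 -m creep '[[[0,0,0],[0,0,0],8.5],[[0,0,0],[0,0,0],8.5]]' >/dev/null
python3 - <<'E'
from h import *
st();i=imaging.camera_info('wrist');cv2.imwrite('pics/w3.png',imaging.read_camera('wrist')[:,:,::-1])
print(px('wrist',[[.571,-.2026,.064]]))
grasp((.5714,-.2026),2.785,.5,.014,.11)
for d in imaging.recognise('front_half','wrist'):print(round(d['confidence'],2),np.round(d['extent']).tolist())
E
```

```text
t 3.77 [ 0.591  -0.2131  0.1761] [-3.141 -0.478  2.787] F [ 0.2 -0.5  0.3] gap 0.995 gf 0.0 q [-0.35  0.87  0.82  2.    0.    0.01]
[[265.26342905 221.77367384]]
tcp target [ 0.5965 -0.2119  0.1266]
shift cm [-2.8   0.32  4.35] turn [-0.001  0.025  0.001]
0.85 [227.0, 167.0, 305.0, 284.0]
```

View pics/w3.png

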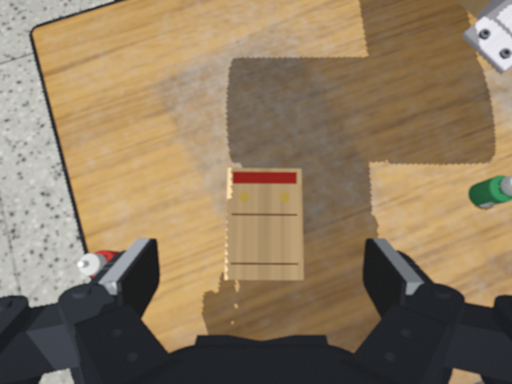

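The block's back face runs from (228,169) to (303,280) and is centred at (265,224). The earlier estimate predicted (265,222), so the two views agree on its height. The red bottle at (95,263) is clear of the fingers. Now I'll descend and grip.

```bash
python3 -m creep '[[[0,0.025,0],[-1.4,0.16,2],8.5],[[0,0,0],[-1.4,0.16,2],8.5],[[0,0,0],[0,0,1.9],8.5],[[0,0,0],[0,0,1.9],8.5],[[0,0,0],[0,0,1.9],8.5],[[0,0,0],[0,0,1.9],8.5],[[0,0,0],[0,0,1.9],8.5],[[0,0,0],[0,0,1.8],8.5],[[0,0,0],[0,0,0],8.5],[[0,0,0],[0,0,0],8.5]]'
python3 - <<'E'
from h import *
st();grasp((.5714,-.2026),2.785,.5,.014,0)
i=imaging.camera_info('wrist');cv2.imwrite('pics/w4.png',imaging.read_camera('wrist')[:,:,::-1])
E
```

```text
clock: 4.7
tcp_pos: [0.546, -0.1937, 0.032]
tool_rot: [-3.141, -0.5, 2.786]
ft_force: [-0.1, -1.1, 0.8]
finger_gap: 0.993
grasp_force: 0.0
t 4.70 [ 0.546  -0.1937  0.032 ] [-3.141 -0.5    2.786] F [-0.1 -1.1  0.8] gap 0.993 gf 0.0 q [-0.34  0.84  0.38  1.61  0.01  0.01]
tcp target [ 0.547  -0.1935  0.0301]
shift cm [-0.18  0.05  0.13] turn [-0.001  0.     0.001]
```

```bash
python3 -m creep '[[[0,0,0],[-0.1,0,0.1],5],[[0,0,0],[0,0,0],5],[[0,0,0],[0,0,0],5],[[0,0,0],[0,0,0],5],[[0,0,0],[0,0,0],5],[[0,0,0],[0,0,0],5]]'
python3 -m creep '[[[0,0,0],[0,0,0],5],[[0,0,0],[0,0,0],5],[[0,0,0],[0.24,0,-0.44],5],[[0,0,0],[0.5,0,-0.9],5],[[0,0,0],[0.7,0,-1.3],5]]'
```

```text
clock: 5.25
tcp_pos: [0.5478, -0.1944, 0.0289]
tool_rot: [-3.142, -0.5, 2.786]
ft_force: [1.3, -0.5, 8.8]
finger_gap: 0.695
grasp_force: 65.6
clock: 5.67
tcp_pos: [0.5465, -0.1939, 0.0575]
tool_rot: [-3.141, -0.505, 2.786]
ft_force: [0.5, -1.4, -0.9]
finger_gap: 0.693
grasp_force: 64.7
```

Worked through the final pose: turning the block upright and face-forward needs a grasp tilted the other way. With the tool pointing 45° forward and down, a half roll about the tool axis stands it up. I'll put it back on the stand and regrasp.

```bash
python3 -m creep '[[[0,0,0],[-0.6,0,1.1],5],[[0,0,0],[-0.54,0,1],5],[[0,0,0],[-0.25,0,0.45],5],[[0,0,0],[0,0,0],5],[[0,0,0],[0,0,0],5],[[0,0,0],[0,0,0],5]]'
python3 -m creep '[[[0,0,0],[0,0,0],8.5],[[0,0,0],[0,0,0],8.5],[[0,0,0],[0,0,0],8.5],[[0,0,0],[0,0,0],8.5],[[0,0,0],[0,0,0],8.5]]'
python3 -m creep '[[[0,0,0],[0,0,-2],8.5],[[0,0,0],[0,0,-2.5],8.5],[[0,0,0],[0,0,-2.5],8.5],[[0,0,0],[0,0,-2.5],8.5],[[0,0,0],[0,0,-2.5],8.5],[[0,-0.12,0],[0,0,-1],8.5],[[0,-0.12,0],[0.5,0,0],8.5],[[0,-0.12,0],[0.5,0,0],8.5],[[0,-0.12,0],[0.5,0,0],8.5],[[0,-0.12,0],[0.5,0,0],8.5]]'
python3 -m creep '[[[0,-0.12,0],[0.5,0,0],8.5],[[0,-0.12,0],[0.5,0,0],8.5],[[0,-0.12,0],[0.5,0,0],8.5],[[0,-0.12,0],[0.5,0,0],8.5],[[0,-0.12,0],[0.5,0,-1],8.5],[[0,-0.085,0],[0,0,-1],8.5],[[0,0,0],[0,0,0],8.5],[[0,0,0],[0,0,0],8.5]]'
python3 - <<'E'
from h import *
st();print(px('wrist',[[.5714,-.2026,.064]]));grasp((.5714,-.2026),2.785,-.785,.014,.08)
cv2.imwrite('pics/w5.png',imaging.read_camera('wrist')[:,:,::-1])
for n in['front_half','back_half','stand']:
  for d in imaging.recognise(n,'wrist'):print(n,round(d['confidence'],2),np.round(d['extent']).tolist())
E
```

```text
clock: 6.17
tcp_pos: [0.5467, -0.194, 0.0287]
tool_rot: [3.142, -0.503, 2.786]
ft_force: [1.9, -0.8, 7.3]
finger_gap: 0.695
grasp_force: 66.1
clock: 6.58
tcp_pos: [0.5465, -0.1939, 0.0281]
tool_rot: [-3.141, -0.504, 2.786]
ft_force: [0.4, -0.2, 0.2]
finger_gap: 0.996
grasp_force: 0.0
clock: 7.42
tcp_pos: [0.5901, -0.2101, 0.1466]
tool_rot: [-3.141, 0.064, 2.786]
ft_force: [1.1, 0.1, 0.9]
finger_gap: 0.996
grasp_force: 0.0
clock: 8.08
tcp_pos: [0.5584, -0.1983, 0.1546]
tool_rot: [-3.141, 0.695, 2.786]
ft_force: [-0.6, 0.0, 0.6]
finger_gap: 0.996
grasp_force: 0.0
t 8.08 [ 0.5584 -0.1983  0.1546] [-3.141  0.695  2.786] F [-0.6  0.   0.6] gap 0.996 gf 0.0 q [-0.33  0.03 -0.78  0.06 -0.01  0.02]
[[261.90428215 124.00345471]]
tcp target [ 0.5219 -0.1841  0.0909]
shift cm [7.09 0.06 2.38] turn [ 0.    -0.09   0.001]
front_half 0.75 [206.0, 33.0, 320.0, 169.0]
front_half 0.71 [218.0, 166.0, 287.0, 195.0]
stand 0.8 [232.0, 10.0, 297.0, 37.0]
stand 0.51 [203.0, 33.0, 317.0, 165.0]
```

View pics/w5.png

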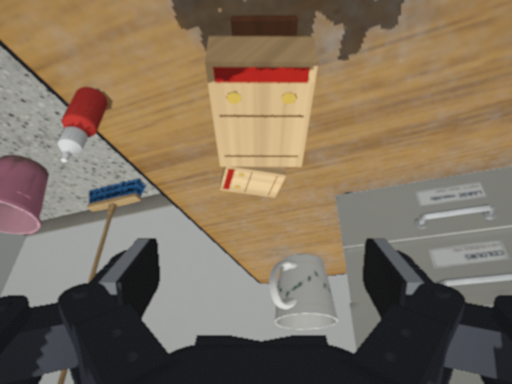

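The block is back on its stand: top-face corners about (208,67), (316,67), (302,166) and (220,166). The small look-alike is behind it at (250,182).

```bash
python3 - <<'E'
from h import *
i=imaging.camera_info('wrist')
c,y=blk([(208,68),(316,67),(302,166.5),(219.5,166.5)],i)
grasp(c,2.785,-.785,.014,.08)
E
```

```text
ctr [ 0.5777 -0.2054  0.064 ] yaw 2.779 2.793
tcp target [ 0.5282 -0.1869  0.0909]
shift cm [7.   0.01 2.68] turn [ 0.    -0.087  0.001]
```

```bash
python3 -m creep '[[[0,-0.087,0],[2.4,0,0],8.5],[[0,0,0],[2.4,0,1],8.5],[[0,0,0],[2.2,0,1.5],8.5],[[0,0,0],[0,0,1.6],8.5],[[0,0,0],[0,0,1.6],8.5],[[0,0,0],[0,0,1.6],8.5],[[0,0,0],[0,0,1.6],8.5],[[0,0,0],[0,0,1.4],8.5],[[0,0,0],[0,0,0],8.5],[[0,0,0],[0,0,0],8.5]]'
python3 - <<'E'
from h import *
st();grasp((.574,-.204),2.785,-.785,.014,0)
E
```

```text
clock: 9.12
tcp_pos: [0.5843, -0.2079, 0.0355]
tool_rot: [-3.141, 0.761, 2.786]
ft_force: [-0.5, -0.2, 0.1]
finger_gap: 0.996
grasp_force: 0.0
t 9.12 [ 0.5843 -0.2079  0.0355] [-3.141  0.761  2.786] F [-0.5 -0.2  0.1] gap 0.996 gf 0.0 q [-0.33  0.34 -0.98 -0.51 -0.01  0.02]
tcp target [ 0.5774 -0.2053  0.0343]
shift cm [ 0.62  0.01 -0.42] turn [ 0.    -0.024  0.001]
```

```bash
python3 -m creep '[[[0,-0.024,0],[0.6,0,-0.4],8.5],[[0,0,0],[0,0,0],8.5],[[0,0,0],[0,0,0],5],[[0,0,0],[0,0,0],5],[[0,0,0],[0,0,0],5],[[0,0,0],[0,0,0],5],[[0,0,0],[0,0,0],5],[[0,0,0],[0,0,0],5],[[0,0,0],[0,0,0],5]]'
python3 - <<'E'
from h import *
st()
E
python3 -m creep '[[[0,0,0],[-0.7,0,-0.7],5],[[0,0,0],[-1.4,0,-1.4],5],[[0,0,0],[-1.8,0,-1.8],5],[[0,0,0],[-1.8,0,-1.8],5],[[0,0,0],[-1.8,0,-1.8],5],[[0,0,0],[-1.8,0,-1.8],5],[[0,0,0],[0,0,0],5],[[0,0,0],[0,0,0],5]]'
python3 - <<'E'
from h import *
st();im=imaging.read_camera('wrist');cv2.imwrite('pics/w6.png',im[:,:,::-1])
t=imaging.camera_info('top');im=imaging.read_camera('top');cv2.imwrite('pics/t6.png',im[:,:,::-1])
E
```

```text
clock: 9.87
tcp_pos: [0.5776, -0.2054, 0.0362]
tool_rot: [-3.141, 0.789, 2.786]
ft_force: [-2.1, 1.8, 7.8]
finger_gap: 0.696
grasp_force: 65.0
t 9.87 [ 0.5776 -0.2054  0.0362] [-3.141  0.789  2.786] F [-2.1  1.8  7.8] gap 0.696 gf 65.0 q [-0.33  0.35 -1.03 -0.59 -0.02  0.02]
clock: 10.53
tcp_pos: [0.5774, -0.2053, 0.1689]
tool_rot: [-3.141, 0.79, 2.786]
ft_force: [-0.1, 0.3, -2.7]
finger_gap: 0.697
grasp_force: 65.0
t 10.53 [ 0.5774 -0.2053  0.1689] [-3.141  0.79   2.786] F [-0.1  0.3 -2.7] gap 0.697 gf 65.0 q [-0.33  0.03 -0.83 -0.08 -0.02  0.02]
```

Lifted cleanly. Next I'll carry it over the bottles and roll it half a turn.

```bash
python3 -m creep '[[[0,0,0],[1.16,3.06,-1.6],5],[[0,0,0],[1.16,3.06,-1.6],5],[[0,0,0],[1.16,3.06,-1.6],5],[[0,0,0],[1.16,3.06,-1.6],5],[[0,0,0],[1.16,3.06,-1.6],5],[[0,0,0],[1.16,3.06,-1.6],5],[[0,0,0],[1.16,3.06,-1.6],5],[[0,0,0],[1.16,3.06,-1.6],5],[[0,0,0],[1.16,3.06,-1.6],5],[[0,0,0],[1.16,3.06,-1.6],5]]' | head -3
python3 -m creep '[[[0,0,-0.121],[0,0,0],5],[[0,0,-0.121],[0,0,0],5],[[0,0,-0.121],[0,0,0],5],[[0,0,-0.121],[0,0,0],5],[[0,0,-0.121],[0,0,0],5],[[0,0,-0.121],[0,0,0],5],[[0,0,-0.121],[0,0,0],5],[[0,0,-0.121],[0,0,0],5],[[0,0,-0.121],[0,0,0],5],[[0,0,-0.121],[0,0,0],5]]' | head -3
python3 -m creep '[[[0,0,-0.121],[0,0,0],5],[[0,0,-0.121],[0,0,0],5],[[0,0,-0.121],[0,0,0],5],[[0,0,-0.121],[0,0,0],5],[[0,0,-0.121],[0,0,0],5],[[0,0,-0.121],[0,0,0],5],[[0,0,-0.121],[0,0,0],5],[[0,0,-0.121],[0,0,0],5],[[0,0,-0.121],[0,0,0],5],[[0,0,-0.121],[0,0,0],5]]' |head -3
python3 -m creep '[[[0,0,-0.121],[0,0,0],5],[[0,0,-0.121],[0,0,0],5],[[0,0,0],[0,0,0],5],[[0,0,0],[0,0,0],5]]' |head -3
python3 - <<'E'
from h import *
st()
c,s=np.cos(.785),np.sin(.785)
for b in(0,):
  R=Ro.from_euler('z',b)*Ro.from_matrix(np.c_[[s,0,c],[0,-1,0],[c,0,-s]]);delta([.48,.16,.2],R)
E
```

```text
clock: 11.47
tcp_pos: [0.4988, 0.151, 0.1958]
tool_rot: [-3.138, 0.786, 2.789]
clock: 12.3
tcp_pos: [0.4995, 0.1493, 0.1951]
tool_rot: [-2.388, 0.245, -2.182]
clock: 13.13
tcp_pos: [0.4995, 0.1493, 0.1951]
tool_rot: [-2.564, -0.565, -1.242]
clock: 13.47
tcp_pos: [0.4998, 0.1494, 0.1958]
tool_rot: [-2.709, -0.678, -0.992]
t 13.47 [0.4998 0.1494 0.1958] [-2.709 -0.678 -0.992] F [ 0.7  0.8 -1.5] gap 0.695 gf 65.8 q [ 0.65 -0.03 -0.71  0.39 -0.64 -1.82]
shift cm [-1.27  0.32 -1.87] turn [ 0.251 -0.061 -0.73 ]
```

```bash
python3 -m creep '[[[0.036,-0.009,-0.104],[-0.2,0.05,-0.27],5],[[0.036,-0.009,-0.104],[-0.2,0.05,-0.27],5],[[0.036,-0.009,-0.104],[-0.2,0.05,-0.27],5],[[0.036,-0.009,-0.104],[-0.2,0.05,-0.27],5],[[0.036,-0.009,-0.104],[-0.2,0.05,-0.27],5],[[0.036,-0.009,-0.104],[-0.2,0.05,-0.27],5],[[0.036,-0.009,-0.104],[-0.2,0.05,-0.27],5],[[0,0,0],[0,0,0],5],[[0,0,0],[0,0,0],5]]' |head -3
python3 - <<'E'
from h import *
st()
c=s=.7071
R=Ro.from_matrix(np.c_[[s,0,c],[0,-1,0],[c,0,-s]]);delta([.48,.16,.2],R)
cv2.imwrite('pics/w7.png',imaging.read_camera('wrist')[:,:,::-1])
for n in ['back_half','pins']:
  for d in imaging.recognise(n,'wrist'):print(n,round(d['confidence'],2),np.round(d['extent']).tolist())
E
```

```text
clock: 14.22
tcp_pos: [0.4776, 0.154, 0.2001]
tool_rot: [-3.134, -0.786, -0.01]
t 14.22 [0.4776 0.154  0.2001] [-3.134 -0.786 -0.01 ] F [ 0.4  0.  -2.2] gap 0.692 gf 65.7 q [ 0.53 -0.19 -0.89  0.16 -0.37 -2.74]
shift cm [ 0.16 -0.6   0.18] turn [-0.001 -0.    -0.007]
back_half 0.89 [212.0, 312.0, 337.0, 346.0]
back_half 0.66 [209.0, 114.0, 298.0, 186.0]
back_half 0.16 [157.0, 193.0, 370.0, 327.0]
pins 0.74 [211.0, 118.0, 301.0, 186.0]
pins 0.67 [216.0, 316.0, 339.0, 348.0]
```

View pics/w7.png

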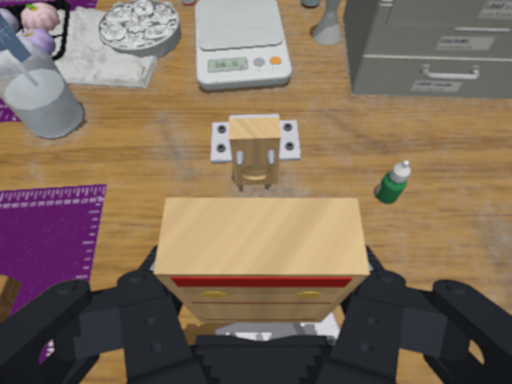

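```bash
python3 - <<'E'
import cv2
im=cv2.imread('pics/w7.png')[108:288,150:380];im=cv2.resize(im,None,fx=3.3,fy=3.3,interpolation=cv2.INTER_LANCZOS4);print(im.shape);cv2.imwrite('pics/w8.png',im)
E
```

```text
(594, 759, 3)
```

View pics/w8.png

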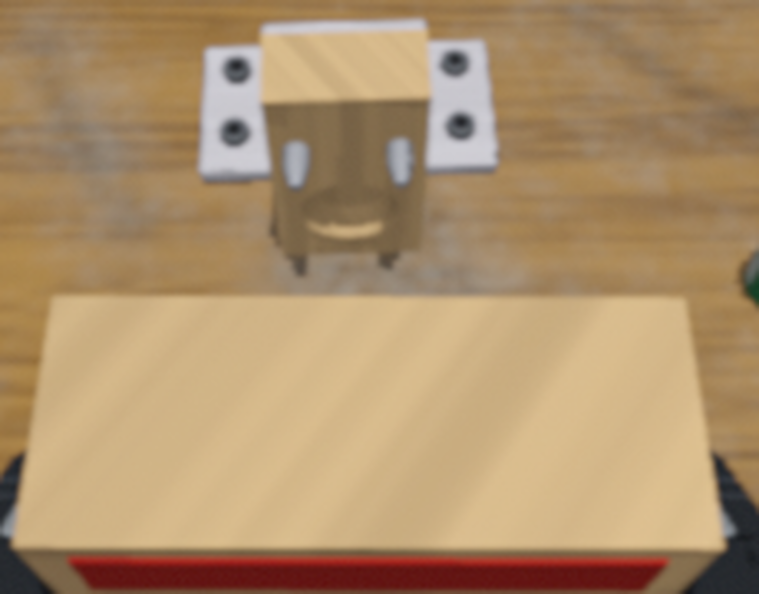

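The crop shows the true back half: its top near corners are at (229.7,139.5) and (280,138), with pin tips near (239,165) and (271,163). The held block's top-face corners are (165.5,198), (357.6,198.3), (369.4,274.4) and (154.2,274).

```bash
cat > fit.py <<'E'
from h import *
from scipy.optimize import least_squares
def fit_back(uv,i,obj):
    def f(p):
        P=Ro.from_euler('z',p[2]).apply(obj)+[p[0],p[1],0];return (px('',P,i)-uv).ravel()
    r=least_squares(f,[.63,.16,0]);print('back',r.x.round(4),'res',r.fun.round(1));return r.x
def fit_held(uv,i,obj):
    K=np.array([[i['fx'],0,i['cx']],[0,i['fy'],i['cy']],[0,0,1]])
    W=np.array(i['world_to_cam'])
    def f(p):
        P=Ro.from_rotvec(p[3:]).apply(obj)+p[:3];return (px('',P,i)-uv).ravel()
    p,_=tool();r=least_squares(f,[p[0]-.02,p[1],p[2]+.02,0,0,0],x_scale=[.01]*3+[.1]*3)
    print('held ctr',r.x[:3].round(4),'euler',Ro.from_rotvec(r.x[3:]).as_euler('xyz').round(3),'res',r.fun.round(1));return r.x
E
python3 - <<'E'
from fit import *
st();i=imaging.camera_info('wrist');C=lambda a:np.array(a)/3.3+[150,108]
b=fit_back(C([(263,104),(429,99),(283,256),(421,249)]),i,np.array([[0,.025,.088],[0,-.025,.088],[0,.025,0],[0,-.025,0]]))
b2=fit_back(C([(263,104),(429,99),(296,184),(400,179)]),i,np.array([[0,.025,.088],[0,-.025,.088],[-.014,.016,.062],[-.014,-.016,.062]]))
h=fit_held(C([(51,297),(685,298),(724,549),(14,548)]),i,np.array([[.012,.03,.044],[.012,-.03,.044],[-.012,-.03,.044],[-.012,.03,.044]]))
p,r=tool();print('ctr in tool',r.inv().apply(h[:3]-p).round(4))
print('block R in tool',(r.inv()*Ro.from_rotvec(h[3:])).as_rotvec().round(3))
t=imaging.camera_info('top');print('top check', px('top',[[b[0],b[1],.088]]))
E
```

```text
t 14.37 [0.4779 0.155  0.2003] [-3.136 -0.786 -0.005] F [ 0.8  0.4 -1.9] gap 0.696 gf 65.7 q [ 0.53 -0.19 -0.89  0.16 -0.37 -2.74]
back [0.6282 0.16   0.0451] res [-0.8 -0.3  1.2 -0.7 -0.6  0.3  0.   0.7]
back [0.6295 0.1604 0.0389] res [-1.1 -1.5  0.8 -1.7 -0.   1.3  0.4  1.7]
held ctr [0.4633 0.1544 0.2081] euler [ 0.009 -0.011  0.001] res [ 0.3 -0.2 -0.2 -0.1  0.1  0.  -0.2  0.2]
ctr in tool [-0.0048  0.0006 -0.0158]
block R in tool [-2.903 -0.    -1.185]
top check [[220.09626099 170.10886499]]
```

```bash
python3 -m creep '[[[0.015,0,-0.015],[1.85,-0.1,1.85],5],[[0.015,0,-0.015],[1.85,-0.1,1.85],5],[[0,0,0],[1.85,-0.1,1.85],5],[[0,0,0],[1.85,-0.05,1.85],5],[[0,0,0],[-2.1,0,2.1],5],[[0,0,0],[-2.1,0,2.1],5],[[0,0,0],[-2.1,0,2.1],5],[[0,0,0],[-2.1,0,2.1],5],[[0,0,0],[0,0,0],5],[[0,0,0],[0,0,0],5]]' |head -4
cat >> fit.py <<'E'
B=np.array([.6285,.160,.042]);OFF=np.array([-.0048,.0006,-.0158]);RB=Ro.from_rotvec([-2.903,0,-1.185])
def rel(tgt=None):
    p,r=tool();c=p+r.apply(OFF);R=r*RB;f=Ro.from_euler('z',B[2]);d=f.inv().apply(c-[B[0],B[1],0])
    print('block in back mm',(d*1000).round(1),'euler',(f.inv()*R).as_euler('xyz').round(3))
    if tgt is not None:
        print('shift cm',(r.inv().apply(f.apply(np.array(tgt)-d))*100).round(2),'turn',(RB*(f.inv()*R).inv()*RB.inv()).as_rotvec().round(3))
E
python3 - <<'E'
from fit import *
st();rel([-.06,0,.050])
i=imaging.camera_info('wrist');cv2.imwrite('pics/w9.png',imaging.read_camera('wrist')[:,:,::-1])
for n in ['back_half','pins']:
  for d in imaging.recognise(n,'wrist'):print(n,round(d['confidence'],2),np.round(d['extent']).tolist())
E
```

```text
clock: 15.2
tcp_pos: [0.5813, 0.1614, 0.0793]
tool_rot: [-3.14, -0.781, 0.042]
ft_force: [-0.1, -0.7, -1.3]
t 15.20 [0.5813 0.1614 0.0793] [-3.14  -0.781  0.042] F [-0.1 -0.7 -1.3] gap 0.693 gf 65.5 q [ 0.39  0.22 -0.95 -0.35 -0.24 -2.89]
block in back mm [-61.7   2.7  87.1] euler [ 0.007 -0.006  0.004]
shift cm [-2.49  0.28  2.75] turn [-0.007 -0.006 -0.002]
back_half 0.97 [191.0, 103.0, 338.0, 199.0]
pins 0.75 [195.0, 109.0, 340.0, 199.0]
pins 0.55 [153.0, 197.0, 370.0, 322.0]
```

View pics/w9.png

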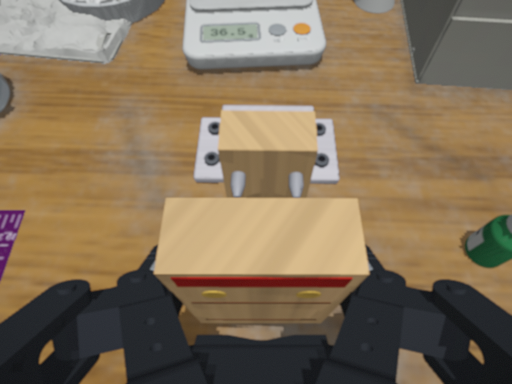

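The back half's top near edge runs from (220,150) to (315,150), with pins at (237,184) and (296,184). The held block, top face (160–363, 198–276), is slightly left of the pins' centre line. I'll refit, lower it to the table, and keep the last view for there.

```bash
python3 - <<'E'
from fit import *
i=imaging.camera_info('wrist')
fit_back(np.array([(220,150.5),(315,150.5),(224,196),(311,196)]),i,np.array([[0,.025,.088],[0,-.025,.088],[0,.025,.045],[0,-.025,.045]]))
# mid-lines: predicted pins with current B
print(px('',Ro.from_euler('z',B[2]).apply([[-.014,.016,.064],[-.014,-.016,.064],[0,.025,.088],[0,-.025,.088]])+[B[0],B[1],0],i).round(1))
rel([-.05,0,.05])
E
```

```text
back [0.6331 0.1602 0.0433] res [-0.8  2.2  1.8  2.2  2.7 -2.4 -3.9 -2.3]
[[238.2 206.4]
 [296.8 206.5]
 [218.6 160. ]
 [317.5 160.1]]
block in back mm [-59.3   3.5  91.9] euler [ 0.009 -0.014  0.004]
shift cm [-2.32  0.37  3.61] turn [-0.009 -0.014 -0.003]
```

```bash
python3 -m creep '[[[0,0,0],[-0.8,0.12,1.2],5],[[0,0,0],[-0.8,0.12,1.2],5],[[0,0,0],[-0.7,0.12,1.1],5],[[0,0,0],[0,0,0],5],[[0,0,0],[0,0,0],5],[[0,0,0],[0,0,0],5]]'
python3 - <<'E'
from fit import *
st();rel([-.05,0,.044])
E
```

```text
clock: 15.85
tcp_pos: [0.5918, 0.1588, 0.0428]
tool_rot: [-3.138, -0.789, 0.041]
ft_force: [0.1, 0.0, -1.6]
finger_gap: 0.694
grasp_force: 65.7
t 15.85 [0.5918 0.1588 0.0428] [-3.138 -0.789  0.041] F [ 0.1  0.  -1.6] gap 0.694 gf 65.7 q [ 0.38  0.33 -0.99 -0.51 -0.23 -2.9 ]
block in back mm [-51.3  -0.4  50.5] euler [ 0.008 -0.014  0.004]
shift cm [-0.37 -0.03  0.55] turn [-0.009 -0.014 -0.003]
```

```bash
python3 -m creep '[[[0,0,0],[-0.14,0,0.14],5],[[0,0,0],[-0.14,0,0.14],5],[[0,0,0],[-0.07,0,0.07],5],[[0,0,0],[0,0,0],5],[[0,0,0],[0,0,0],5]]'
python3 -m creep '[[[0,0,0],[-0.08,0,0.08],5],[[0,0,0],[0,0,0],5],[[0,0,0],[0,0,0],5]]'
```

```text
clock: 16.27
tcp_pos: [0.5909, 0.1584, 0.0358]
tool_rot: [-3.139, -0.786, 0.042]
ft_force: [-0.1, 0.8, -1.1]
finger_gap: 0.696
grasp_force: 65.7
clock: 16.52
tcp_pos: [0.5914, 0.1585, 0.0354]
tool_rot: [-3.139, -0.788, 0.042]
ft_force: [-2.3, 1.0, 5.7]
finger_gap: 0.695
grasp_force: 66.4
```

The block is down on the table, with Fz up about 7 N. I'll hold it there, then use the last close look to line up with the pins.

```bash
python3 -m creep '[[[0,0,0],[0,0,0],5],[[0,0,0],[0,0,0],5],[[0,0,0],[0,0,0],5]]'
python3 - <<'E'
from fit import *
import pickle
st();rel();i=imaging.camera_info('wrist');im=imaging.read_camera('wrist');pickle.dump((i,sense()),open('i10.pkl','wb'))
im=cv2.resize(im[105:285,150:380,::-1],None,fx=3.3,fy=3.3,interpolation=cv2.INTER_LANCZOS4);cv2.imwrite('pics/w10.png',im)
E
```

```text
clock: 16.77
tcp_pos: [0.5914, 0.1585, 0.0354]
tool_rot: [-3.139, -0.788, 0.042]
ft_force: [-4.2, -1.2, 5.3]
finger_gap: 0.696
grasp_force: 66.4
t 16.77 [0.5914 0.1585 0.0354] [-3.139 -0.788  0.042] F [-4.2 -1.2  5.3] gap 0.696 gf 66.4 q [ 0.38  0.35 -1.   -0.54 -0.23 -2.9 ]
block in back mm [-51.7  -0.6  43.1] euler [ 0.008 -0.013  0.004]
```

View pics/w10.png

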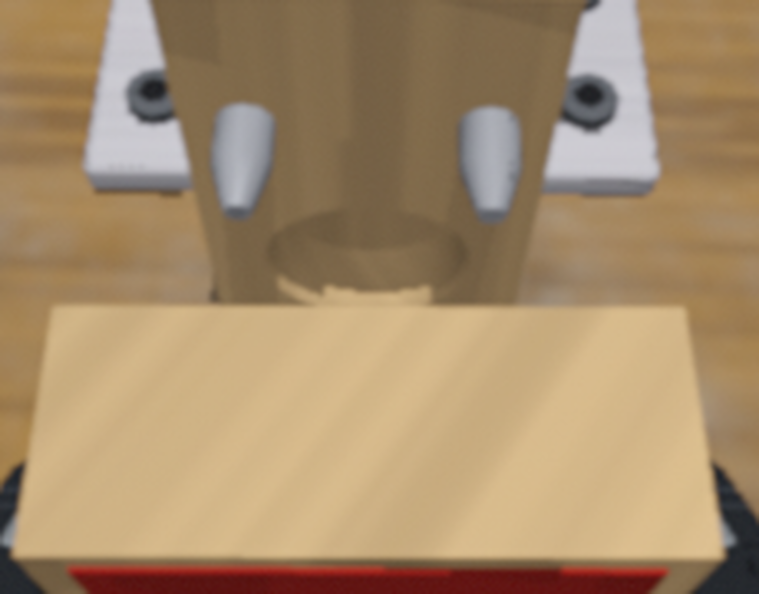

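Pin tips are at crop (237,211) and (490,213), roots' tops at (243,104) and (490,108). The block's top face spans (51,307), (686,307), (724,557) and (14,558).

```bash
python3 - <<'E'
from fit import *
import pickle
i,s=pickle.load(open('i10.pkl','rb'));C=lambda a:np.array(a)/3.3+[150,105]
b=fit_back(C([(237,211),(490,213),(243,103),(490,107)]),i,np.array([[-.014,.016,.064],[-.014,-.016,.064],[0,.016,.068],[0,-.016,.068]]))
h=fit_held(C([(51,307),(686,307),(724,557),(14,558)]),i,np.array([[.012,.03,.044],[.012,-.03,.044],[-.012,-.03,.044],[-.012,.03,.044]]))
f=Ro.from_euler('z',b[2]);print('rel mm',f.inv().apply(h[:3]-[b[0],b[1],0])*1000,'euler',(f.inv()*Ro.from_rotvec(h[3:])).as_euler('xyz'))
st();rel()
E
```

```text
back [0.6282 0.1595 0.027 ] res [-0.5  0.   0.8  0.5 -0.7 -0.3  0.4 -0.5]
held ctr [0.5769 0.157  0.0432] euler [ 0.003 -0.012  0.046] res [ 0.4 -0.2 -0.4 -0.2  0.2  0.2 -0.2  0.1]
rel mm [-51.35270988  -1.08744727  43.23249683] euler [ 0.00276921 -0.01159123  0.0193596 ]
t 16.82 [0.5914 0.1585 0.0354] [-3.139 -0.788  0.042] F [-2.9 -1.   5.7] gap 0.695 gf 66.4 q [ 0.38  0.35 -1.   -0.54 -0.23 -2.9 ]
block in back mm [-51.7  -0.6  43.2] euler [ 0.008 -0.013  0.004]
```

```bash
python3 -m creep '[[[-0.006,0,0.006],[0.375,-0.01,0.335],5],[[0,0,0],[0.354,-0.01,0.354],5],[[0,0,0],[0.354,-0.01,0.354],5],[[0,0,0],[0.354,-0.01,0.354],5],[[0,0,0],[0.354,-0.01,0.354],5],[[0,0,0],[0,0,0],5],[[0,0,0],[0,0,0],5]]'
python3 -m creep '[[[0,0,0],[0.2,0,0.2],5],[[0,0,0],[0.2,0,0.2],5],[[0,0,0],[0,0,0],5],[[0,0,0],[0,0,0],5]]'
python3 - <<'E'
from fit import *
st();rel([-.012,0,.044])
E
```

```text
clock: 17.4
tcp_pos: [0.6168, 0.16, 0.0355]
tool_rot: [-3.138, -0.787, 0.033]
ft_force: [2.1, 0.8, 0.8]
finger_gap: 0.695
grasp_force: 65.8
clock: 17.73
tcp_pos: [0.6219, 0.1601, 0.0354]
tool_rot: [-3.139, -0.787, 0.034]
ft_force: [0.5, -0.4, 4.3]
finger_gap: 0.694
grasp_force: 66.1
t 17.73 [0.6219 0.1601 0.0354] [-3.139 -0.787  0.034] F [ 0.5 -0.4  4.3] gap 0.694 gf 66.1 q [ 0.36  0.37 -0.93 -0.5  -0.23 -2.91]
block in back mm [-21.1  -0.2  43.2] euler [ 0.008 -0.012 -0.004]
shift cm [ 0.7  -0.02  0.59] turn [-0.003 -0.012 -0.008]
```

```bash
python3 -m creep '[[[0,0,0],[0.2,0,0.2],5],[[0,0,0],[0.2,0,0.2],5],[[0,0,0],[0,0,0],5],[[0,0,0],[0,0,0],5]]'
python3 -m creep '[[[0,0,0],[0.15,0,0.15],5],[[0,0,0],[0,0,0],5],[[0,0,0],[0,0,0],5]]'
python3 -m creep '[[[0,0,0],[0.1,0,0.1],5],[[0,0,0],[0,0,0],5],[[0,0,0],[0,0,0],5]]'
```

```text
clock: 18.07
tcp_pos: [0.6275, 0.1603, 0.0354]
tool_rot: [-3.139, -0.787, 0.034]
ft_force: [-1.0, -0.3, 5.0]
finger_gap: 0.694
grasp_force: 66.4
clock: 18.32
tcp_pos: [0.6295, 0.1603, 0.0354]
tool_rot: [-3.139, -0.787, 0.034]
ft_force: [-2.9, 1.0, 7.7]
finger_gap: 0.697
grasp_force: 66.6
clock: 18.57
tcp_pos: [0.6307, 0.1604, 0.0354]
tool_rot: [-3.139, -0.787, 0.034]
ft_force: [-4.1, -1.1, 7.7]
finger_gap: 0.695
grasp_force: 66.8
```

```bash
python3 -m creep '[[[0,0,0],[0.08,0,0.08],5],[[0,0,0],[0,0,0],5],[[0,0,0],[0,0,0],5]]'
python3 -m creep '[[[0,0,0],[0.08,0,0.08],5],[[0,0,0],[0,0,0],5],[[0,0,0],[0,0,0],5]]'
```

```text
clock: 18.82
tcp_pos: [0.6314, 0.1604, 0.0354]
tool_rot: [-3.139, -0.786, 0.034]
ft_force: [-8.4, -0.6, 11.3]
finger_gap: 0.696
grasp_force: 67.2
clock: 19.07
tcp_pos: [0.6315, 0.1604, 0.0353]
tool_rot: [-3.139, -0.786, 0.035]
ft_force: [-20.2, 0.6, 21.3]
finger_gap: 0.693
grasp_force: 68.9
```

```bash
python3 -m creep '[[[0,0,0],[0.04,0,-0.04],5],[[0,0,0],[0,0,0],5],[[0,0,0],[0,0,0],5],[[0,0,0],[0,0,0],5],[[0,0,0],[0,0,0],5],[[0,0,0],[0,0,0],5]]'
python3 - <<'E'
from fit import *
st();rel()
for c in('wrist','side','top'):
  imaging.read_camera(c)
  for n in ('front_half','colour_0','colour_1','press_mould'):
    for d in imaging.recognise(n,c):print(c,n,round(d['confidence'],2),np.round(d['extent']).tolist())
E
```

```text
clock: 19.57
tcp_pos: [0.6314, 0.1603, 0.0353]
tool_rot: [-3.139, -0.785, 0.035]
ft_force: [-16.2, 0.5, 15.2]
finger_gap: 0.693
grasp_force: 68.2
t 19.57 [0.6314 0.1603 0.0353] [-3.139 -0.785  0.035] F [-16.2   0.5  15.2] gap 0.693 gf 68.2 q [ 0.35  0.38 -0.91 -0.48 -0.22 -2.91]
block in back mm [-11.6  -0.3  43.1] euler [ 0.007 -0.01  -0.003]
wrist front_half 0.82 [154.0, 194.0, 366.0, 327.0]
side front_half 0.81 [354.0, 235.0, 371.0, 250.0]
side front_half 0.77 [258.0, 178.0, 273.0, 204.0]
side colour_0 0.57 [286.0, 201.0, 290.0, 218.0]
side colour_0 0.53 [344.0, 252.0, 352.0, 275.0]
side colour_1 0.57 [286.0, 201.0, 290.0, 218.0]
side colour_1 0.53 [344.0, 252.0, 352.0, 275.0]
side press_mould 0.9 [183.0, 169.0, 211.0, 184.0]
top front_half 0.58 [213.0, 169.0, 231.0, 181.0]
top front_half 0.58 [341.0, 142.0, 365.0, 163.0]
top colour_0 0.54 [266.0, 173.0, 272.0, 182.0]
top colour_0 0.38 [374.0, 194.0, 388.0, 201.0]
top colour_1 0.54 [266.0, 173.0, 272.0, 182.0]
top colour_1 0.38 [374.0, 194.0, 388.0, 201.0]
top press_mould 0.8 [97.0, 210.0, 148.0, 233.0]
```

```bash
python3 -c "
from rig import workorder
print(workorder.close_job())"
```

```text
the job is handed in; nothing more can be done
None
```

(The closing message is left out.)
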